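Load the tipping trough and tip the bottles to the labeller end

ROBOT

A 6-joint arm with a two-finger parallel gripper is mounted at the origin on the work surface. World frame = base frame: x ahead of the robot, y to its left, z up, the work surface at z = 0. Lengths are in mm, angles in rad, forces in N, time in s.
With the tool pointing down it reaches from about 400 to 925 mm from the base axis. Payload 12.5 kg.
Tool frame: the origin (TCP) lies on the centre line of the jaws, within the pads' length; the fingertips stand 14 mm ahead of it and the grasp point (between the pads) lies 5 mm behind it; z points along the fingers, x is the direction in which the jaws open and shut, and the axes are right-handed (so a half turn about z gives the same grasp; the last joint's range is limited). The gripper opens to 95 mm and grips with 3 to 60 N. Pads are 20 mm wide; open, the fingers measure 119 mm over their backs; the gripper's body (75 mm by 180 mm) begins 59 mm behind the grasp point.
Start: joints at [1.013, 0.491, 1.559, -0, 1.092, -0.106], TCP at [272.852, 562.314, 228.661] pointing down, gripper open.
Joint ranges: [-3.1, 3.1], [-0.84, 2.19], [0.05, 2.79], [-1.13, 4.28], [0.06, 2.93], [-2.69, 2.69]. Speed limits (rad/s): [2.22, 2.22, 2.79, 3.14, 3.14, 3.14].

INTERFACE

Orientations are given as [roll, pitch, yaw] about the fixed x, y, z axes, in that order (R = Rz(yaw) Ry(pitch) Rx(roll)).
In Python, from cell import state, read_camera, job_done gives the robot as it stands.
- The arm moves only by the shell command python3 -m handwheel 'ROWS'. ROWS is JSON, a list of rows, each an object of numbers: "hand": the finger opening in m, from 0 to 0.0951; "x", "y", "z": the shift along the world's x, y, z in m; "spin": the turn about the world's z in units of 5 degrees (1.0 is 5 degrees). In form: [{"hand": .., "x": .., "y": .., "z": .., "spin": ..}, ...]. A call has 1 to 20 rows; each row is the pose to reach, as a shift and turn from the pose commanded when the call began; what a row does not reach only later rows make up. A row lasts 1/12 s, in which the tool goes at most 41.7 mm and 7.16 degrees, less where a joint would pass 70% of its speed; a pose out of reach is approached as far as the arm can. A call with a gripper value outside its range is refused whole. The fingers move at their own pace and stop on an object; the grip force is fixed at half the most. Time passes only in rows, so rows that repeat a pose let the fingers close. It gives the time, the measured TCP pose, the force and the opening at its end, in the units of the state.
- state(): the state, without advancing time (a new reading comes with each control period).
- read_camera(name): name is "scene" or "top" or "wrist"; returns a dict with "img" (384x512x3 uint8, red, green, blue), "fx", "fy", "cx", "cy" (pixels), "T" (4x4, takes a point from camera to world coordinates). Camera axes: x right, y down, z forward; pixel columns grow to the right and rows downward; lengths in mm; the calibration is good to about 2 mm. A picture is of the moment at which its call begins. There is no depth.
- job_done(): hands the job in, once; it reports no verdict.
The state is a dict: "t": time; "joints": joint angles; "qvel": joint speeds; "tau": joint torques, N m; "eef_pos": TCP position; "tcp_rot": TCP orientation; "ft_force": force on the tool from outside, world axes, zero at the start; "moment": the same for the moment, N m; "opening": opening from 0.0 (shut) to 1.0 (fully open).
Only numpy, scipy, OpenCV 4.12 (cv2) and the standard library are available. Lean on these libraries where they do the work, as an engineer would, in place of code of your own. Each camera call takes 0.05 s, during which the arm holds its last target. There are 200 camera calls.

TASK

Take the small bottle that lies in the wooden cradle and lay it in the sloping V-trough, uphill of the bottle already there: bring it down along the trough's slope until it lies on the floor of the V before you let go (either end first), with the trough still sloping down towards the robot. Then push the orange edge at the trough's raised far end gently down until the trough slopes the other way and both bottles have slid all the way to the far end, and leave it so, touching nothing. Leave the label roll, the jar and the tub of stoppers where they are.

Things in the scene. Friction and masses are not known exactly. Their poses are not given: they have to be found in the camera images.
- trough_mid (a point): Bottom line of the trough's V at its middle, on the hinge axis, 140 mm over the table. Turns with the trough: x along the floor to the far orange end, y along the hinge, z up out of the V. Smooth steel V, x = -170 to 170 mm inside, its 45-degree faces rise to z = 20 at y = +-20. A bottle in it has its axis at z = 32.5 and its sides overhang the V. White end plates 5 thick, 56 wide, up to z = 46.
- stand: Fixed blue stand of the trough, foot 160 by 130 mm; origin under its centre on the table, the hinge axis 140 mm above it along its y; x level, towards the trough's far end. An upright on each side of the hinge: 36 mm along x, 42 to 50 mm off the middle in y, 148 mm high.
- trough (a joint): Tilt of the trough, rad: 0 level, negative = near end (towards the robot) low and orange end raised, positive = far end low. Stops at -0.56 and +0.70, starts near -0.48. Friction hinge: stays where it is left; about 4 N at the orange edge turns it. Bottles start to slide at a slope of 0.3 to 0.45 rad and may then carry it on to the stop.
- trough_edge (a point): Centre of the top face of the orange push flange at the trough's far end, 40 mm (along x) by 70 mm by 5 mm thick, 192 mm from the hinge along the trough and 46 mm above its floor line; same axes as trough_mid. It moves on an arc about the hinge; push it down from above.
- bottle: The bottle to load, lying level in the wooden cradle: 46 mm across, 130 mm long, dark glass, white label and cap (0.15 to 0.3 kg). Origin: on its axis, half-way along. x runs from base to cap: the straight 46 mm body (grip it here) is at x = -65 to 20 mm, then shoulder and neck, the 27 mm wide cap ends at 65 mm; balances near x = -15 mm.
- first: The bottle that already lies in the trough, at its low near end, cap uphill: 46 mm across, 130 mm long, dark glass, white label and cap (0.15 to 0.3 kg). Origin: on its axis, half-way along. x runs from base to cap: the straight 46 mm body is at x = -65 to 20 mm, then shoulder and neck, the 27 mm wide cap ends at 65 mm; balances near x = -15 mm.
- cradle: Fixed wooden cradle, 100 by 70 mm foot; origin under its centre on the table. A V groove along its x, 60 mm long, its bottom line 50 mm and its rims 70 mm above the table, rims 20 mm to each side. The bottle's axis lies 82.5 mm above the table.
- roll: Bystander: upright roll of white labels, 100 mm across, 85 mm high, loose. Origin: centre of its underside. It stands on the side where the cradle is not.
- jar: Bystander: white jar with a blue lid, standing, 68 mm across, 100 mm high. Origin: centre of its underside.
- tub: Bystander: open red tub of cork stoppers, 90 by 120 mm, 60 mm high. Origin: centre of its underside.

How it is judged:
By the outcome, as a careful person would: the job done as asked, in the order asked, and still so for the second after the job is handed in, with the robot touching nothing.
It also fails if it takes over 64 s, if anything falls off the work surface, if the arm or the gripper's body presses on something with over 40 N, if the wrist force passes 120 N, or if a joint passes its speed limit or range.

## Working session

There is one attempt and no reset: what is moved stays moved. The work goes in short steps, Python scripts to look and compute and a shell command to move; the robot and the scene stay as the last step left them, time stands still between calls to the robot, and variables do not carry over. Pictures are saved under pics/ and viewed, about 8 in all and at most 12, crops included, and the job is handed in when it is done.

```bash
ls; mkdir -p pics
cat > h.py <<'E'
import numpy as np,cv2
from cell import state,read_camera
def snap(n,f,crop=None,scale=1):
    c=read_camera(n); im=c['img'][:,:,::-1]
    if crop: im=im[crop[1]:crop[3],crop[0]:crop[2]]
    if scale!=1: im=cv2.resize(im,None,fx=scale,fy=scale,interpolation=cv2.INTER_CUBIC)
    cv2.imwrite('pics/'+f,im); np.savez('pics/'+f+'.npz',**{k:v for k,v in c.items()}); return c
def ray(c,u,v):
    T=np.array(c['T']); d=T[:3,:3]@np.array([(u-c['cx'])/c['fx'],(v-c['cy'])/c['fy'],1]); return T[:3,3],d/np.linalg.norm(d)
def atz(c,u,v,z):
    o,d=ray(c,u,v); return o+d*(z-o[2])/d[2]
def tri(*obs):
    A=np.zeros((3,3));b=np.zeros(3)
    for c,u,v in obs:
        o,d=ray(c,u,v);P=np.eye(3)-np.outer(d,d);A+=P;b+=P@o
    p=np.linalg.solve(A,b); return p,[round(float(np.linalg.norm((np.eye(3)-np.outer(d,d))@(p-o))),1) for o,d in (ray(*x) for x in obs)]
def proj(c,p):
    T=np.array(c['T']); q=T[:3,:3].T@(np.asarray(p,float)-T[:3,3]); return c['fx']*q[0]/q[2]+c['cx'],c['fy']*q[1]/q[2]+c['cy']
E
python3 - <<'E'
from h import *
for n in('scene','top','wrist'):
    c=snap(n,n+'0.png'); print(n,np.round(c['T'],3).tolist(),c['fx'],c['cx'],c['cy'])
a,b=cv2.imread('pics/scene0.png'),cv2.imread('pics/top0.png')
s=state();print(s)
E
```

```text
pics
scene [[0.75, 0.451, -0.485, 963.857], [0.662, -0.503, 0.556, -500.14], [0.007, -0.738, -0.675, 751.013], [0.0, 0.0, 0.0, 1.0]] 369.7801290180166 258.76437824535344 193.54914193563135
top [[0.009, -0.988, 0.154, 366.11], [-1.0, -0.012, -0.019, 9.176], [0.021, -0.153, -0.988, 1232.261], [0.0, 0.0, 0.0, 1.0]] 466.0418294520398 253.92242044862763 187.3641743698945
wrist [[0.436, 0.86, 0.266, 197.547], [0.9, -0.416, -0.13, 598.612], [-0.001, 0.296, -0.955, 384.276], [0.0, 0.0, 0.0, 1.0]] 290.89942014048074 256.48485895983777 192.43845745458256
{'t': 0.15, 'joints': array([ 1.01340184e+00,  4.91394075e-01,  1.55932911e+00, -2.06216236e-05,
        1.09170576e+00, -1.05603355e-01]), 'qvel': array([ 0.00133767, -0.00231205, -0.0050887 ,  0.00064312,  0.00093511,
       -0.00075577]), 'tau': array([ 2.27179524e-03, -6.12893414e+01, -2.58279097e+01,  6.93357107e-02,
        4.73620172e-02, -1.42390895e-04]), 'eef_pos': array([272.75232566, 562.1470669 , 228.206004  ]), 'tcp_rot': array([-3.14152269e+00,  8.33559103e-04,  1.11901474e+00]), 'ft_force': array([-0.13495301,  0.38373901,  0.24715118]), 'moment': array([ 0.011727  , -0.01601423, -0.0146819 ]), 'opening': 0.9998617167587164}
```

View pics/scene0.png

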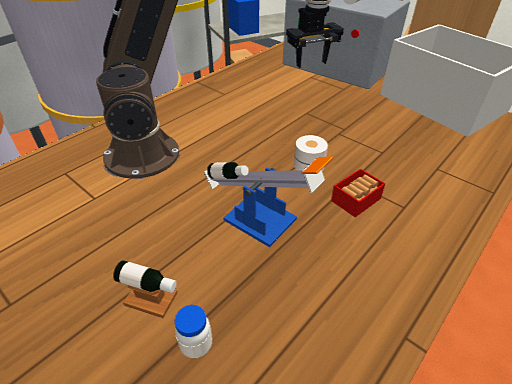

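View pics/top0.png

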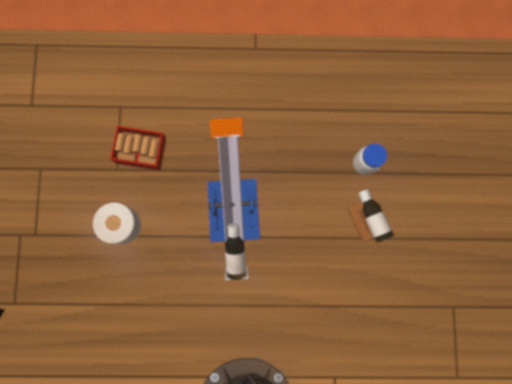

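Scene: trough (205–330, 160–190), bottle cap (168,286) and base (122,272). Top view: orange flange (227,127), trough's near end (236,277), bottle cap (364,195) and base (383,238). I'll crop both for precise pixels.

Run:
```python
import cv2
a=cv2.imread('pics/top0.png')[110:290,200:400];cv2.imwrite('pics/t1.png',cv2.resize(a[:150],None,fx=4,fy=4,interpolation=cv2.INTER_CUBIC))
b=cv2.imread('pics/scene0.png')[150:337,100:350];cv2.imwrite('pics/s1.png',cv2.resize(b,None,fx=3.2,fy=3.2,interpolation=cv2.INTER_CUBIC))
```

```text
(no output)
```

View pics/t1.png

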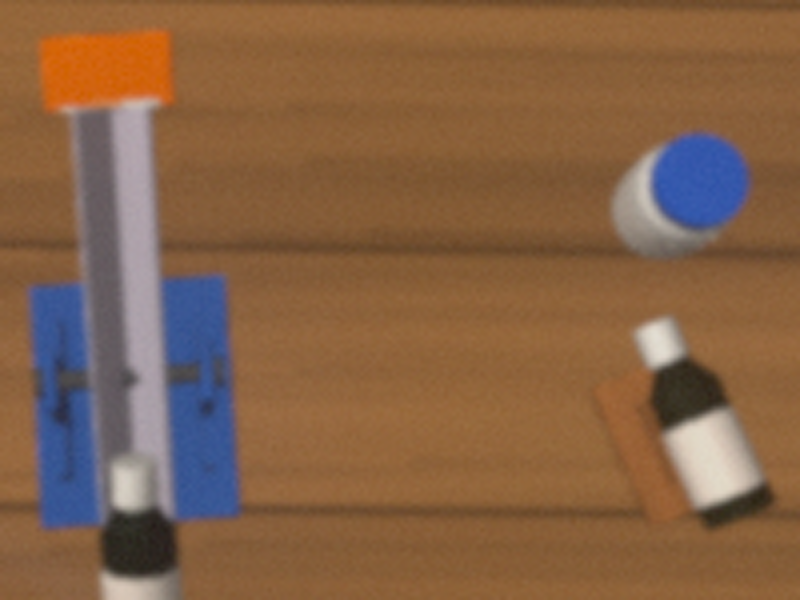

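View pics/s1.png

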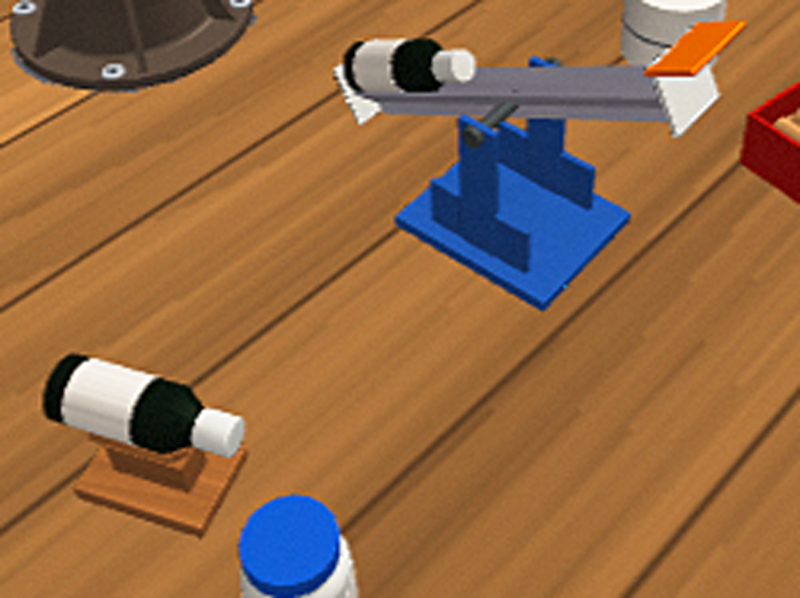

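Top crop: stand foot corners, the flange (centre crop (107,70)), and the bottle's cap (655,320) and base (737,505) are clear. Scene crop: flange centre (697,48), bottle cap disc (232,436), base (57,388). I'll triangulate these.

```bash
cat > meas.py <<'E'
from h import *
L=lambda f:{k:v for k,v in np.load('pics/'+f+'.npz').items()}
t,s=L('top0.png'),L('scene0.png')
T=lambda x,y:(t,200+x/4,110+y/4); S=lambda x,y:(s,100+x/3.2,150+y/3.2)
E
python3 - <<'E'
from meas import *
for n,a,b in [('flange',(107,70),(697,48)),('fl c',(40,38),(697,24)),('fl d',(170,30),(747,22)),('fl e',(173,102),(697,75)),('fl f',(46,110),(646,72)),
 ('cap',(656,324),(232,436)),('base',(737,503),(57,388)),('firstcap',(131,462),(463,66))]:
    try: p,r=tri(T(*a),S(*b)); print(n,p.round(1),r)
    except Exception as e: print(e)
f=np.array([atz(*T(*q),8) for q in [(30,287),(226,276),(240,515),(42,527)]]);print(f.round(1),f.mean(0))
f=np.array([atz(*S(*q),8) for q in [(396,217),(545,305),(630,214)]]);print(f.round(1),(f[0]+f[2])/2)
for n,q in [('roll',(114,223)),]: print(n,atz(t,*q,85))
print('jar',atz(*T(700,180),100))
E
```

```text
flange [647.3  50.9 264.1] [1.9, 1.9]
fl c [648.1  75.6 274.9] [14.3, 14.3]
fl d [672.1  28.  307.4] [20.3, 20.3]
fl e [646.4  25.5 253.1] [18.3, 18.3]
fl f [619.9  71.8 221.3] [19.1, 19.1]
cap [ 539.7 -287.8   83.7] [1.4, 1.4]
base [ 425.9 -339.    84.9] [3.5, 3.5]
firstcap [445.1  37.1 148.1] [1.0, 1.0]
[[570.  108.8   8. ]
 [579.1 -21.4   8. ]
 [420.7 -31.9   8. ]
 [411.6  97.1   8. ]] [495.32876436  38.15327245   8.        ]
[[424.1 -27.9   8. ]
 [583.7 -16.7   8. ]
 [573.3 110.5   8. ]] [498.7006701   41.29847156   8.        ]
roll [451.9720972  328.39632525  85.        ]
jar [ 627.75086262 -314.9392521   100.        ]
```

```bash
python3 -m handwheel '[{"x":0.17,"y":-0.44,"z":0.03,"spin":10},{"x":0.17,"y":-0.44,"z":0.03,"spin":10},{"x":0.17,"y":-0.44,"z":0.03,"spin":10},{"x":0.17,"y":-0.44,"z":0.03,"spin":10},{"x":0.17,"y":-0.44,"z":0.03,"spin":10},{"x":0.17,"y":-0.44,"z":0.03,"spin":10},{"x":0.17,"y":-0.44,"z":0.03,"spin":10},{"x":0.17,"y":-0.44,"z":0.03,"spin":10},{"x":0.17,"y":-0.44,"z":0.03,"spin":10},{"x":0.17,"y":-0.44,"z":0.03,"spin":10},{"x":0.17,"y":-0.44,"z":0.03,"spin":10},{"x":0.196,"y":-0.882,"z":0.0,"spin":10},{"x":0.196,"y":-0.882,"z":0.0,"spin":10},{"x":0.196,"y":-0.882,"z":0.0,"spin":10},{"x":0.196,"y":-0.882,"z":0.0,"spin":10},{"x":0.196,"y":-0.882,"z":0.0,"spin":10},{"x":0.196,"y":-0.882,"z":0.0,"spin":10},{"x":0.196,"y":-0.882,"z":0.0,"spin":10},{"x":0.196,"y":-0.882,"z":0.0,"spin":10},{"x":0.196,"y":-0.882,"z":0.0,"spin":10}]'
python3 -m handwheel '[{},{}]' | tail -3
python3 - <<'E'
from h import *
print({k:np.round(v,3) for k,v in state().items()}); snap('wrist','w1.png')
E
```

```text
{'t': np.float64(0.15), 'joints': array([ 1.013,  0.491,  1.559, -0.   ,  1.092, -0.106]), 'qvel': array([ 0.001, -0.002, -0.005,  0.001,  0.001, -0.001]), 'tau': array([ 2.0000e-03, -6.1289e+01, -2.5828e+01,  6.9000e-02,  4.7000e-02,
       -0.0000e+00]), 'eef_pos': array([272.752, 562.147, 228.206]), 'tcp_rot': array([-3.142e+00,  1.000e-03,  1.119e+00]), 'ft_force': array([-0.135,  0.384,  0.247]), 'moment': array([ 0.012, -0.016, -0.015]), 'opening': np.float64(1.0)}invalid input
invalid input
```

View pics/w1.png

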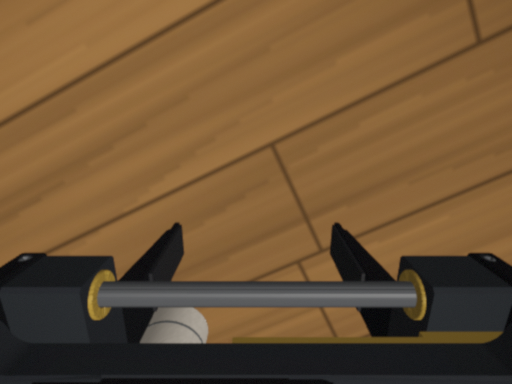

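```bash
python3 -m handwheel '[{"hand":0.095,"x":0.17,"y":-0.44,"z":0.03,"spin":10},{"hand":0.095,"x":0.17,"y":-0.44,"z":0.03,"spin":10},{"hand":0.095,"x":0.17,"y":-0.44,"z":0.03,"spin":10},{"hand":0.095,"x":0.17,"y":-0.44,"z":0.03,"spin":10},{"hand":0.095,"x":0.17,"y":-0.44,"z":0.03,"spin":10},{"hand":0.095,"x":0.17,"y":-0.44,"z":0.03,"spin":10},{"hand":0.095,"x":0.17,"y":-0.44,"z":0.03,"spin":10},{"hand":0.095,"x":0.17,"y":-0.44,"z":0.03,"spin":10},{"hand":0.095,"x":0.17,"y":-0.44,"z":0.03,"spin":10},{"hand":0.095,"x":0.17,"y":-0.44,"z":0.03,"spin":10},{"hand":0.095,"x":0.196,"y":-0.882,"z":0.0,"spin":10},{"hand":0.095,"x":0.196,"y":-0.882,"z":0.0,"spin":10},{"hand":0.095,"x":0.196,"y":-0.882,"z":0.0,"spin":10},{"hand":0.095,"x":0.196,"y":-0.882,"z":0.0,"spin":10},{"hand":0.095,"x":0.196,"y":-0.882,"z":0.0,"spin":10},{"hand":0.095,"x":0.196,"y":-0.882,"z":0.0,"spin":10},{"hand":0.095,"x":0.196,"y":-0.882,"z":0.0,"spin":10},{"hand":0.095,"x":0.196,"y":-0.882,"z":0.0,"spin":10},{"hand":0.095,"x":0.196,"y":-0.882,"z":0.0,"spin":10},{"hand":0.095,"x":0.196,"y":-0.882,"z":0.0,"spin":10}]'
python3 - <<'E'
from h import *
print({k:np.round(v,3) for k,v in state().items() if k in('t','joints','eef_pos','tcp_rot')})
E
```

```text
t: 1.87
eef_pos: [458.6, -225.1, 233.4]
tcp_rot: [3.141, -0.0, 1.991]
ft_force: [0.8, 0.7, -0.4]
opening: 0.997
{'t': np.float64(1.867), 'joints': array([-0.586,  0.324,  1.828,  0.   ,  0.989, -2.577]), 'eef_pos': array([ 458.585, -225.149,  233.42 ]), 'tcp_rot': array([ 3.141, -0.   ,  1.991])}
```

Joint 6 would end near its limit, so I'll take the half-turned grasp.

```bash
python3 -m handwheel '[{"hand":0.095,"x":0.01,"y":-0.07,"z":0.0,"spin":-36},{"hand":0.095,"x":0.01,"y":-0.07,"z":0.0,"spin":-36},{"hand":0.095,"x":0.01,"y":-0.07,"z":0.0,"spin":-36},{"hand":0.095,"x":0.01,"y":-0.07,"z":0.0,"spin":-36},{"hand":0.095,"x":0.01,"y":-0.07,"z":0.0,"spin":-36},{"hand":0.095,"x":0.01,"y":-0.07,"z":0.0,"spin":-36},{"hand":0.095,"x":0.01,"y":-0.07,"z":0.0,"spin":-36},{"hand":0.095,"x":0.01,"y":-0.07,"z":0.0,"spin":-36},{"hand":0.095,"x":0.01,"y":-0.07,"z":0.0,"spin":-36},{"hand":0.095,"x":0.01,"y":-0.07,"z":0.0,"spin":-36},{"hand":0.095,"x":0.01,"y":-0.07,"z":0.0,"spin":-36},{"hand":0.095,"x":0.01,"y":-0.07,"z":0.0,"spin":-36},{"hand":0.095,"x":0.01,"y":-0.07,"z":0.0,"spin":-36},{"hand":0.095,"x":0.01,"y":-0.07,"z":0.0,"spin":-36},{"hand":0.095,"x":0.01,"y":-0.07,"z":0.0,"spin":-36},{"hand":0.095,"x":0.01,"y":-0.07,"z":0.0,"spin":-36},{"hand":0.095,"x":0.01,"y":-0.07,"z":0.0,"spin":-36},{"hand":0.095,"x":0.01,"y":-0.07,"z":0.0,"spin":-36},{"hand":0.095,"x":0.01,"y":-0.07,"z":0.0,"spin":-36},{"hand":0.095,"x":0.01,"y":-0.07,"z":0.0,"spin":-36}]'
python3 -m handwheel '[{"hand":0.095,"x":0,"y":0,"z":0,"spin":-10.5},{"hand":0.095,"x":0,"y":0,"z":0,"spin":-10.5},{"hand":0.095,"x":0,"y":0,"z":0,"spin":-10.5},{"hand":0.095,"x":0,"y":0,"z":0,"spin":-10.5},{"hand":0.095,"x":0,"y":0,"z":0,"spin":-10.5},{"hand":0.095,"x":0,"y":0,"z":0,"spin":-10.5},{"hand":0.095,"x":0,"y":0,"z":0,"spin":-10.5},{"hand":0.095,"x":0,"y":0,"z":0,"spin":-10.5},{"hand":0.095,"x":0,"y":0,"z":0,"spin":-10.5}]'
python3 - <<'E'
from h import *
snap('wrist','w2.png'); print(state()['joints'])
E
```

```text
t: 3.53
eef_pos: [483.0, -140.9, 174.4]
tcp_rot: [-2.552, 0.077, -2.778]
ft_force: [0.6, -0.1, 0.1]
opening: 1.0
t: 4.28
eef_pos: [483.5, -142.2, 174.2]
tcp_rot: [-2.552, 0.077, 2.587]
ft_force: [0.3, 0.5, -0.9]
opening: 1.002
[-0.14210964  0.50240067  1.86132083 -0.65482576  1.07481045 -2.30194473]
```

View pics/w2.png

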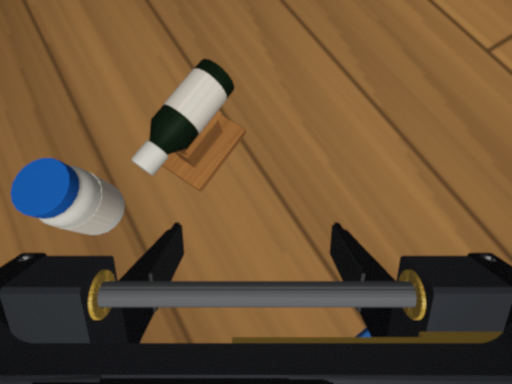

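The wrist view shows the bottle with its cap at (148,160) and base at (218,75), and the jar's lid at (45,188). The half turn ran into joint 6's limit and left the tool leaning about 34°, with the jaw axis still nearly level. I'll fit the arm kinematics to see how to use or undo that, and refine the bottle pose.

```bash
cat > kin.py <<'E'
import numpy as np
from scipy.spatial.transform import Rotation as R
from scipy.optimize import least_squares
from h import state
Y=lambda a:R.from_euler('y',a); Z=lambda a:R.from_euler('z',a)
def rot(j): return Z(j[0])*Y(j[1]+j[2])*Z(j[3])*Y(j[4])*Z(j[5])
def pos(j,p):
    a=Z(j[0]);b=a*Y(j[1]);c=a*Y(j[1]+j[2]);w=c*Z(j[3]);v=w*Y(j[4])
    return a.apply([p[0],p[6],p[1]])+b.apply([0,0,p[2]])+c.apply([p[3],0,p[4]])+v.apply([0,0,p[5]])
J=[[1.01340184,.491394075,1.55932911,-2.06e-5,1.09170576,-.105603355],[-.586,.324,1.828,0,.989,-2.577],[-0.14210964,.50240067,1.86132083,-.65482576,1.07481045,-2.30194473]]
P=[[272.75,562.15,228.2],[458.585,-225.149,233.42],[483.5,-142.2,174.2]]
E3=[[-3.14152,8.3e-4,1.119],[3.141,0,1.991],[-2.552,.077,2.587]]
E
python3 - <<'E'
from kin import *
from meas import *
C=rot(J[0]).inv()*R.from_euler('xyz',E3[0]); print('C',C.as_euler('xyz'))
for j,e in zip(J,E3): print('rot err',(rot(j)*C).inv().__mul__(R.from_euler('xyz',e)).magnitude())
f=lambda p:np.concatenate([np.concatenate([pos(j,p)-x for j,x in zip(J,P)]),(np.array(p)-[0,300,400,0,400,250,60])*.01])
s_=least_squares(f,[0,300,400,0,400,250,60]);print(s_.x.round(1),s_.fun[:9].round(1))
w=L('w2.png')
W=lambda u,v:(w,u,v)
for n,a,b,c in [('cap',(656,324),(232,436),(147,160)),('base',(737,503),(57,388),(219,76))]:
    print(n,tri(T(*a),S(*b),W(*c)),tri(T(*a),W(*c)))
print('jar',tri(T(700,180),W(45,188)))
E
```

```text
C [ 2.68571846e-06  3.55975254e-06 -3.14157793e+00]
rot err 5.421011508662337e-20
rot err 0.000569867580555723
rot err 0.0030562886586725964
[-5.000e-01  1.944e+02  5.876e+02  4.150e+01  4.102e+02  2.581e+02
  6.600e+01] [-0.1 -0.1 -0.   0.1 -0.2  0.  -0.1  0.  -0. ]
cap (array([ 537.21343246, -288.63532697,   82.92508778]), [1.8, 3.5, 4.6]) (array([ 535.54911425, -288.71052987,   85.9643115 ]), [3.0, 3.0])
base (array([ 423.54507973, -338.40498009,   82.3332997 ]), [4.6, 3.4, 2.9]) (array([ 424.92710566, -333.03370887,   89.3521834 ]), [2.9, 2.9])
jar (array([ 630.62633689, -316.46450463,   91.99992325]), [1.3, 1.3])
```

```bash
cat >> kin.py <<'E'
PP=[-.5,194.4,587.6,41.5,410.2,258.1,66.0]; C=Z(np.pi)
lo=np.array([-3.1,-.84,.05,-1.13,.06,-2.69]);hi=np.array([3.1,2.19,2.79,4.28,2.93,2.69])
def ik(x,Rt,j0,w=300):
    f=lambda j:np.concatenate([pos(j,PP)-x,w*((rot(j)*C).inv()*Rt).as_rotvec()])
    s=least_squares(f,np.clip(j0,lo+1e-3,hi-1e-3),bounds=(lo,hi)); j=s.x
    return j,np.linalg.norm(f(j)[:3]),((rot(j)*C).inv()*Rt).magnitude()
E
python3 - <<'E'
from kin import *
R0=R.from_euler('xyz',E3[2]); j=np.array(J[2])
def path(seq,j):
    x,sp=np.array(P[2]),0.
    for n,x1,s1 in seq:
        for k in range(1,13):
            a=k/12; j,e,r=ik(x+(np.array(x1)-x)*a,Z(sp+(s1-sp)*a)*R0,j)
            if e>1 or r>.01: print('  bad',n,k,round(e),round(r,2),j.round(2))
        x,sp=np.array(x1),s1; print(n,j.round(2),round(e,1),round(r,3))
path([('hover',(469,-320,200),-.593),('grasp',(469,-320,80),-.593),('up',(515,-300,180),-.593),('mid',(515,-100,280),-1.6),('above',(498,39,280),-3.49),('place',(498,39,177),-3.49),('up',(498,39,300),-3.49),('edge0',(650,50,330),-.6),('edge1',(650,50,280),-.35),('edge2',(685,50,180),-.35),('e3',(670,50,60),-.35)],j)
E
```

```text
hover [-0.5   0.59  1.59 -0.52  1.33 -2.24] 0.0 0.0
grasp [-0.5   0.74  1.67 -0.56  1.13 -2.12] 0.0 0.0
up [-0.44  0.66  1.51 -0.49  1.36 -2.21] 0.0 0.0
mid [-0.35  0.54  1.44  0.07  1.75 -1.32] 0.0 0.0
above [-0.32  0.16  2.06  0.78  0.79  0.08] 0.0 0.0
place [-0.32  0.33  2.19  1.07  0.61 -0.3 ] 0.0 0.0
up [-0.32  0.13  2.03  0.74  0.84  0.13] 0.0 0.0
edge0 [ 0.07  0.71  1.   -0.27  1.96 -1.93] 0.0 0.0
edge1 [ 0.11  0.7   1.13 -0.36  1.78 -2.09] 0.0 0.0
edge2 [ 0.11  0.84  1.12 -0.36  1.66 -2.05] 0.0 0.0
e3 [ 0.11  0.94  1.25 -0.36  1.45 -1.97] 0.0 0.0
```

The kinematic model fits to 0.2 mm. The lean is usable: take the bottle with the jaws across it, pivot it on the cradle edge so the base rises, then half-turn it and lay it base uphill, with the tool nearly square to the trough. I'll move above the bottle.

```bash
python3 -m handwheel '[{"hand":0.095,"x":-0.018,"y":-0.178,"z":0.016,"spin":-6.9},{"hand":0.095,"x":-0.018,"y":-0.178,"z":0.016,"spin":-6.9},{"hand":0.095,"x":-0.018,"y":-0.178,"z":0.016,"spin":-6.9},{"hand":0.095,"x":-0.018,"y":-0.178,"z":0.016,"spin":-6.9},{"hand":0.095,"x":-0.018,"y":-0.178,"z":0.016,"spin":-6.9},{"hand":0.095,"x":-0.018,"y":-0.178,"z":0.016,"spin":-6.9},{"hand":0.095,"x":-0.018,"y":-0.178,"z":0.016,"spin":-6.9},{"hand":0.095,"x":-0.018,"y":-0.178,"z":0.016,"spin":-6.9},{"hand":0.095,"x":-0.018,"y":-0.178,"z":0.016,"spin":-6.9}]'
python3 - <<'E'
from h import *
snap('wrist','w3.png'); print(state()['joints'].round(2))
E
```

```text
t: 5.08
eef_pos: [464.9, -318.6, 190.7]
tcp_rot: [-2.552, 0.077, 1.989]
ft_force: [0.7, -0.3, 0.2]
opening: 0.999
[-0.5   0.6   1.61 -0.52  1.31 -2.23]
```

View pics/w3.png

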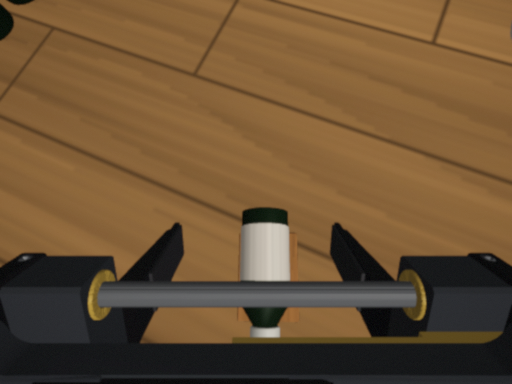

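Base end spans (243–288, row 208), with the bottle's axis at column 265.5 and vertical in the picture, so it is well aligned with the jaws. I'll compare the model against this.

Run:
```python
from meas import *
w=L('w3.png')
def fit(cx,cy,yaw,z=82.5):
    a=np.array([np.cos(yaw),np.sin(yaw),0]);n=np.array([-a[1],a[0],0]);c=np.array([cx,cy,z]);k=np.array([0,0,1.])
    cam=np.array(w['T'])[:3,3]; out=[]
    for xx in(-65,-45,-20):
        b=c+a*xx; ring=[proj(w,b+23*(np.cos(t_)*n+np.sin(t_)*k)) for t_ in np.linspace(0,6.28,73)]
        r=np.array(ring); out.append([xx,r[:,0].min().round(1),r[:,0].max().round(1),r[:,1].min().round(1)])
    return out
for q in [(480.4,-313.5,.416),(478,-317,.416),(485,-313.5,.416)]: print(q,fit(*q))
from kin import *
R0=R.from_euler('xyz',E3[2])
for s in(-.6,-4.083,-4.2,-1.06,-.35):print(s,(Z(s)*R0).as_matrix()[:,0].round(3),(Z(s)*R0).as_matrix()[:,2].round(3))
j=np.array([-.32,.33,2.19,1.07,.61,-.3])
for x,s in [((520,40,300),-3.5),((520,40,300),-4.09),((523,40,188),-4.09)]:print(ik(np.array(x),Z(s)*R0,j))
# cradle foot
for q in[(75,490),(200,533),(246,450)]:print(atz(*S(*q),10).round(0))
```

```text
(480.4, -313.5, 0.416) [[-65, np.float64(240.8), np.float64(286.9), np.float64(204.7)], [-45, np.float64(240.5), np.float64(287.4), np.float64(226.1)], [-20, np.float64(240.0), np.float64(288.1), np.float64(254.2)]]
(478, -317, 0.416) [[-65, np.float64(238.7), np.float64(284.5), np.float64(201.0)], [-45, np.float64(238.3), np.float64(285.0), np.float64(222.2)], [-20, np.float64(237.7), np.float64(285.7), np.float64(250.1)]]
(485, -313.5, 0.416) [[-65, np.float64(238.9), np.float64(285.1), np.float64(209.2)], [-45, np.float64(238.5), np.float64(285.6), np.float64(230.8)], [-20, np.float64(238.0), np.float64(286.3), np.float64(259.1)]]
-0.6 [-0.403  0.912 -0.077] [-0.483 -0.283 -0.829]
-4.083 [ 0.075 -0.994 -0.077] [ 0.55   0.105 -0.829]
-4.2 [-0.042 -0.996 -0.077] [ 0.558  0.04  -0.829]
-1.06 [ 0.044  0.996 -0.077] [-0.558 -0.04  -0.829]
-0.35 [-0.616  0.784 -0.077] [-0.398 -0.394 -0.829]
(array([-0.30238112,  0.16476347,  1.98803526,  0.73379723,  0.82562214,
        0.16765348]), np.float64(3.309176867729496e-13), 5.034405433428662e-16)
(array([-0.13887896,  0.09766742,  2.07136359,  0.42954634,  0.43811565,
        1.04645702]), np.float64(2.2837069025155467e-13), 3.6848074723016415e-16)
(array([-0.13777266,  0.28907425,  2.22169449,  1.24361675,  0.1870411 ,
        0.20238527]), np.float64(5.64199567949837e-13), 3.465253325553555e-15)
[ 447. -364.   10.]
[ 538. -326.   10.]
[ 511. -264.   10.]
```

```bash
python3 -m handwheel '[{"hand":0.095,"x":0.003,"y":0.001,"z":-0.03,"spin":0},{"hand":0.095,"x":0.003,"y":0.001,"z":-0.06,"spin":0},{"hand":0.095,"x":0.003,"y":0.001,"z":-0.09,"spin":0},{"hand":0.095,"x":0.003,"y":0.001,"z":-0.1095,"spin":0},{"hand":0.095,"x":0.003,"y":0.001,"z":-0.1095,"spin":0},{"hand":0.095,"x":0.003,"y":0.001,"z":-0.1095,"spin":0}]'
python3 -m handwheel '[{"hand":0.02,"x":0,"y":0,"z":0,"spin":0},{"hand":0.02,"x":0,"y":0,"z":0,"spin":0},{"hand":0.02,"x":0,"y":0,"z":0,"spin":0},{"hand":0.02,"x":0,"y":0,"z":0,"spin":0},{"hand":0.02,"x":0,"y":0,"z":0,"spin":0},{"hand":0.02,"x":0,"y":0,"z":0,"spin":0},{"hand":0.02,"x":0,"y":0,"z":0,"spin":0},{"hand":0.02,"x":0,"y":0,"z":0,"spin":0},{"hand":0.02,"x":0,"y":0,"z":0,"spin":0},{"hand":0.02,"x":0,"y":0,"z":0,"spin":0}]'
```

```text
t: 5.63
eef_pos: [468.1, -318.0, 81.1]
tcp_rot: [-2.551, 0.076, 1.988]
ft_force: [0.5, -0.1, 0.3]
opening: 0.998
t: 6.47
eef_pos: [467.4, -318.0, 81.1]
tcp_rot: [-2.551, 0.075, 1.984]
ft_force: [-1.2, 6.0, 3.8]
opening: 0.483
```

Gripped (45.9 mm). The jar is too close beyond the cradle for pivoting there with the leaning tool, so I'll half-turn the bottle and pivot it on the cradle's near edge instead. Checking reach first.

Run:
```python
from kin import *
R0=R.from_euler('xyz',E3[2]); j=state()['joints']; x=np.array([467.4,-318,81.1]);sp=-.603
for n,x1,s1 in [('lift',(467,-318,190),-.603),('sp1',(440,-280,200),-2.17),('sp2',(414,-341,200),-.603-np.pi),('over',(414,-341,110),-.603-np.pi),('press',(414,-341,55),-.603-np.pi),('up',(414,-341,200),-.603-np.pi),('mid',(500,-100,300),-3.9),('above',(523,40,300),-4.09),('place',(523,40,188),-4.09)]:
    for k in range(1,13):
        a=k/12; j,e,r=ik(x+(np.array(x1)-x)*a,Z(sp+(s1-sp)*a)*R0,j)
        if e>1 or r>.01: print('  bad',n,k,round(e),round(r,2),j.round(2))
    x,sp=np.array(x1),s1; print(n,j.round(2),round(e,1),round(r,3))
```

```text
lift [-0.5   0.6   1.6  -0.52  1.31 -2.23] 0.0 0.0
sp1 [-0.77  0.6   1.56  0.15  1.55 -1.21] 0.0 0.0
sp2 [-1.09  0.42  1.93  0.74  0.97 -0.4 ] 0.0 0.0
over [-1.09  0.56  2.01  0.87  0.82 -0.6 ] 0.0 0.0
press [-1.09  0.66  2.03  0.97  0.74 -0.75] 0.0 0.0
up [-1.09  0.42  1.93  0.74  0.97 -0.4 ] 0.0 0.0
mid [-0.56  0.13  2.04  0.73  0.74  0.28] 0.0 0.0
above [-0.14  0.1   2.07  0.43  0.44  1.05] 0.0 0.0
place [-0.14  0.29  2.22  1.24  0.19  0.2 ] 0.0 0.0
```

```bash
python3 -m handwheel '[{"hand":0.02,"x":0,"y":0,"z":0.03,"spin":0},{"hand":0.02,"x":0,"y":0,"z":0.06,"spin":0},{"hand":0.02,"x":0,"y":0,"z":0.09,"spin":0},{"hand":0.02,"x":0,"y":0,"z":0.119,"spin":-1},{"hand":0.02,"x":-0.027,"y":0.038,"z":0.119,"spin":-2},{"hand":0.02,"x":-0.027,"y":0.038,"z":0.119,"spin":-3.2},{"hand":0.02,"x":-0.027,"y":0.038,"z":0.119,"spin":-4.4},{"hand":0.02,"x":-0.027,"y":0.038,"z":0.119,"spin":-5.6},{"hand":0.02,"x":-0.027,"y":0.038,"z":0.119,"spin":-6.8},{"hand":0.02,"x":-0.027,"y":0.038,"z":0.119,"spin":-8},{"hand":0.02,"x":-0.027,"y":0.038,"z":0.119,"spin":-9.2},{"hand":0.02,"x":-0.027,"y":0.038,"z":0.119,"spin":-10.4},{"hand":0.02,"x":-0.027,"y":0.038,"z":0.119,"spin":-11.6},{"hand":0.02,"x":-0.027,"y":0.038,"z":0.119,"spin":-12.8},{"hand":0.02,"x":-0.027,"y":0.038,"z":0.119,"spin":-14},{"hand":0.02,"x":-0.027,"y":0.038,"z":0.119,"spin":-15.2},{"hand":0.02,"x":-0.027,"y":0.038,"z":0.119,"spin":-16.4},{"hand":0.02,"x":-0.027,"y":0.038,"z":0.119,"spin":-17.6},{"hand":0.02,"x":-0.027,"y":0.038,"z":0.119,"spin":-18},{"hand":0.02,"x":-0.027,"y":0.038,"z":0.119,"spin":-18}]'
```

```text
t: 8.13
eef_pos: [440.4, -281.4, 199.9]
tcp_rot: [-2.552, 0.077, 0.413]
ft_force: [0.4, -0.5, -3.1]
opening: 0.481
```

```bash
python3 -m handwheel '[{"hand":0.02,"x":-0.022,"y":-0.057,"z":0,"spin":-1.2},{"hand":0.02,"x":-0.022,"y":-0.057,"z":0,"spin":-2.4},{"hand":0.02,"x":-0.022,"y":-0.057,"z":0,"spin":-3.6},{"hand":0.02,"x":-0.022,"y":-0.057,"z":0,"spin":-4.8},{"hand":0.02,"x":-0.022,"y":-0.057,"z":0,"spin":-6},{"hand":0.02,"x":-0.022,"y":-0.057,"z":0,"spin":-7.2},{"hand":0.02,"x":-0.022,"y":-0.057,"z":0,"spin":-8.4},{"hand":0.02,"x":-0.022,"y":-0.057,"z":0,"spin":-9.6},{"hand":0.02,"x":-0.022,"y":-0.057,"z":0,"spin":-10.8},{"hand":0.02,"x":-0.022,"y":-0.057,"z":0,"spin":-12},{"hand":0.02,"x":-0.022,"y":-0.057,"z":0,"spin":-13.2},{"hand":0.02,"x":-0.022,"y":-0.057,"z":0,"spin":-14.4},{"hand":0.02,"x":-0.022,"y":-0.057,"z":0,"spin":-15.6},{"hand":0.02,"x":-0.022,"y":-0.057,"z":0,"spin":-16.8},{"hand":0.02,"x":-0.022,"y":-0.057,"z":0,"spin":-18},{"hand":0.02,"x":-0.022,"y":-0.057,"z":-0.03,"spin":-18},{"hand":0.02,"x":-0.022,"y":-0.057,"z":-0.06,"spin":-18},{"hand":0.02,"x":-0.022,"y":-0.057,"z":-0.09,"spin":-18},{"hand":0.02,"x":-0.022,"y":-0.057,"z":-0.09,"spin":-18},{"hand":0.02,"x":-0.022,"y":-0.057,"z":-0.09,"spin":-18}]'
python3 - <<'E'
from h import *
snap('scene','s3.png',(60,180,260,330),4); snap('wrist','w4.png')
E
```

```text
t: 9.8
eef_pos: [419.1, -337.1, 109.6]
tcp_rot: [-2.552, 0.079, -1.153]
ft_force: [0.2, -0.0, -1.9]
opening: 0.478
```

View pics/s3.png

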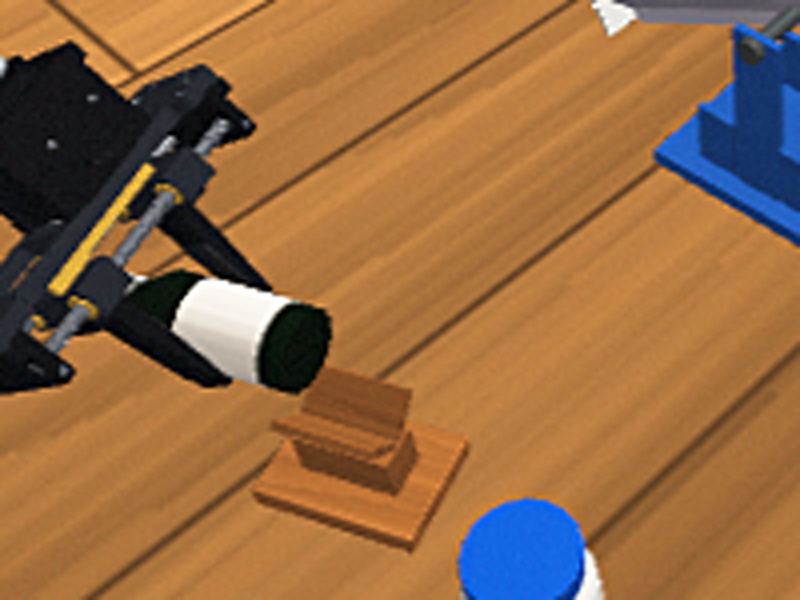

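The bottle is held level, with its base at crop (290,350). The cradle V's near rims are at (272,425) and (325,370). I'll compute the overlap.

Run:
```python
from meas import *
s=L('s3.png'); Q=lambda x,y:(s,60+x/4,180+y/4)
a=np.array([np.cos(.416),np.sin(.416)])
for q in [(272,425),(325,370),(385,457),(411,392)]:
    p=atz(*Q(*q),70); d=p[:2]-[482.8,-310.6]; print(p.round(0),'along',round(d@a,1),'lat',round(a[0]*d[1]-a[1]*d[0],1))
tcp=np.array([419.1,-337.1,109.6]); g=tcp-1.5*np.array([.483,.283,-.829]); b=g+50*np.r_[a,0]
print('base end',b, (b[:2]-[482.8,-310.6])@a, 'img pred',[(proj(s,b)[0]-60)*4,(proj(s,b)[1]-180)*4])
```

```text
[ 461. -345.   70.] along -33.9 lat -23.1
[ 453. -306.   70.] along -25.6 lat 16.6
[ 522. -317.   70.] along 33.1 lat -22.0
[ 500. -283.   70.] along 26.4 lat 18.3
base end [ 464.11113365 -317.31925775  110.8435    ] -19.81022750450148 img pred [np.float64(303.27301513356986), np.float64(349.55418331798865)]
```

```bash
python3 -m handwheel '[{"hand":0.02,"x":0.001,"y":-0.003,"z":-0.01,"spin":0},{"hand":0.02,"x":0.001,"y":-0.003,"z":-0.02,"spin":0},{"hand":0.02,"x":0.001,"y":-0.003,"z":-0.025,"spin":0},{"hand":0.02,"x":0.001,"y":-0.003,"z":-0.028,"spin":0},{"hand":0.02,"x":0.001,"y":-0.003,"z":-0.03,"spin":0},{"hand":0.02,"x":0.001,"y":-0.003,"z":-0.032,"spin":0},{"hand":0.02,"x":0.001,"y":-0.003,"z":-0.034,"spin":0}]'; python3 -m handwheel '[{"hand":0.02,"x":0,"y":0,"z":-0.002,"spin":0},{"hand":0.02,"x":0,"y":0,"z":-0.004,"spin":0},{"hand":0.02,"x":0,"y":0,"z":-0.006,"spin":0},{"hand":0.02,"x":0,"y":0,"z":-0.008,"spin":0},{"hand":0.02,"x":0,"y":0,"z":-0.01,"spin":0},{"hand":0.02,"x":0,"y":0,"z":-0.011,"spin":0},{"hand":0.02,"x":0,"y":0,"z":-0.011,"spin":0},{"hand":0.02,"x":0,"y":0,"z":-0.011,"spin":0}]'
python3 - <<'E'
from h import *
print(state()['moment'].round(2));snap('scene','s4.png',(60,180,260,330),4); snap('wrist','w5.png')
E
```

```text
t: 10.48
eef_pos: [419.5, -340.2, 76.8]
tcp_rot: [-2.551, 0.078, -1.155]
ft_force: [-10.3, 3.4, 6.9]
opening: 0.48
t: 11.15
eef_pos: [419.2, -339.3, 65.4]
tcp_rot: [-2.551, 0.079, -1.153]
ft_force: [-9.2, 5.5, 3.6]
opening: 0.478
[0.88 1.22 1.23]
```

View pics/s4.png

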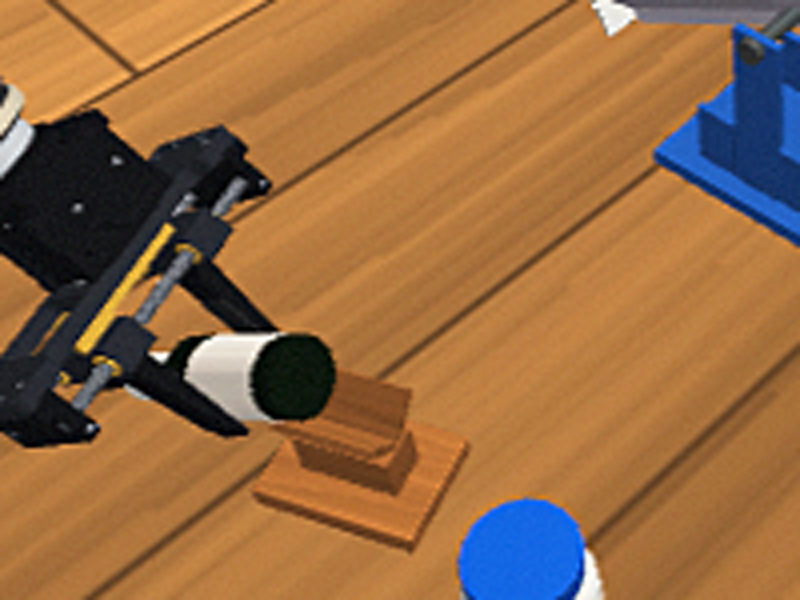

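Pivoted: the base disc's centre is now at crop (293,376). I'll estimate the tilt from that.

Run:
```python
from meas import *
s=L('s4.png'); a=np.array([np.cos(.416),np.sin(.416)])
g=np.array([419.2,-339.3,65.4])-1.5*np.array([.483,.283,-.829])
for l in(50,47):
  for f in(.3,.4,.45,.5,.55):
    b=g+l*np.r_[a*np.cos(f),np.sin(f)];n=g-0*b; c=g-80*np.r_[a*np.cos(f),np.sin(f)]
    k=np.r_[-a*np.sin(f),np.cos(f)]; r=np.array([proj(s,b+23*(np.cos(t_)*np.r_[-a[1],a[0],0]+np.sin(t_)*k)) for t_ in np.linspace(0,6.28,90)])
    r=(r-[60,180])*4
    print(l,f,[(round((proj(s,b)[0]-60)*4),round((proj(s,b)[1]-180)*4))],'disc',r.min(0).round(),r.max(0).round())
```

```text
50 0.3 [(308, 384)] disc [277. 341.] [338. 428.]
50 0.4 [(303, 378)] disc [270. 334.] [335. 422.]
50 0.45 [(301, 375)] disc [266. 331.] [334. 419.]
50 0.5 [(298, 372)] disc [262. 328.] [332. 416.]
50 0.55 [(295, 369)] disc [258. 326.] [331. 413.]
47 0.3 [(304, 384)] disc [273. 340.] [333. 428.]
47 0.4 [(299, 378)] disc [266. 334.] [331. 422.]
47 0.45 [(297, 375)] disc [262. 332.] [330. 419.]
47 0.5 [(294, 372)] disc [258. 329.] [329. 417.]
47 0.55 [(292, 370)] disc [254. 326.] [327. 414.]
```

```bash
python3 -m handwheel '[{"hand":0.02,"x":0,"y":0,"z":-0.001,"spin":0},{"hand":0.02,"x":0,"y":0,"z":-0.002,"spin":0},{"hand":0.02,"x":0,"y":0,"z":-0.002,"spin":0},{"hand":0.02,"x":0,"y":0,"z":0.03,"spin":0},{"hand":0.02,"x":0,"y":0,"z":0.07,"spin":0},{"hand":0.02,"x":0,"y":0,"z":0.11,"spin":0},{"hand":0.02,"x":0,"y":0,"z":0.15,"spin":0},{"hand":0.02,"x":0,"y":0,"z":0.19,"spin":0}]'
python3 -m handwheel '[{"hand":0.02,"x":0.01,"y":0.04,"z":0,"spin":-1},{"hand":0.02,"x":0.02,"y":0.08,"z":0,"spin":-2},{"hand":0.02,"x":0.03,"y":0.12,"z":0,"spin":-3},{"hand":0.02,"x":0.045,"y":0.16,"z":0,"spin":-3.9},{"hand":0.02,"x":0.055,"y":0.2,"z":0,"spin":-3.9},{"hand":0.02,"x":0.065,"y":0.24,"z":0,"spin":-3.9},{"hand":0.02,"x":0.075,"y":0.28,"z":0,"spin":-3.9},{"hand":0.02,"x":0.085,"y":0.32,"z":0,"spin":-3.9},{"hand":0.02,"x":0.095,"y":0.35,"z":0,"spin":-3.9},{"hand":0.02,"x":0.105,"y":0.381,"z":0,"spin":-3.9},{"hand":0.02,"x":0.105,"y":0.381,"z":0,"spin":-3.9},{"hand":0.02,"x":0.105,"y":0.381,"z":0,"spin":-3.9},{"hand":0.02,"x":0.105,"y":0.381,"z":0,"spin":-3.9}]'
python3 - <<'E'
from h import *
print(state()['joints'].round(2));c=snap('scene','s5.png',(190,95,350,245),4);d=snap('wrist','w6.png')
a=cv2.imread('pics/s5.png');b=cv2.imread('pics/w6.png')
o=np.zeros((600,800,3),np.uint8); o[:400,:427]=cv2.resize(a,(427,400)); o[:280,428:800]=cv2.resize(b,(372,280)); 
t=snap('top','t5.png',(190,100,310,270),1); q=cv2.imread('pics/t5.png'); o[281:600,575:800]=cv2.resize(q,(225,319)); cv2.imwrite('pics/m1.png',o)
E
```

```text
t: 11.92
eef_pos: [419.5, -340.5, 257.5]
tcp_rot: [-2.553, 0.077, -1.156]
ft_force: [0.8, -1.9, -2.2]
opening: 0.478
t: 13.0
eef_pos: [524.6, 40.2, 255.2]
tcp_rot: [-2.552, 0.077, -1.495]
ft_force: [0.1, -0.4, -2.6]
opening: 0.477
[-0.14  0.17  2.13  0.6   0.33  0.86]
```

View pics/m1.png

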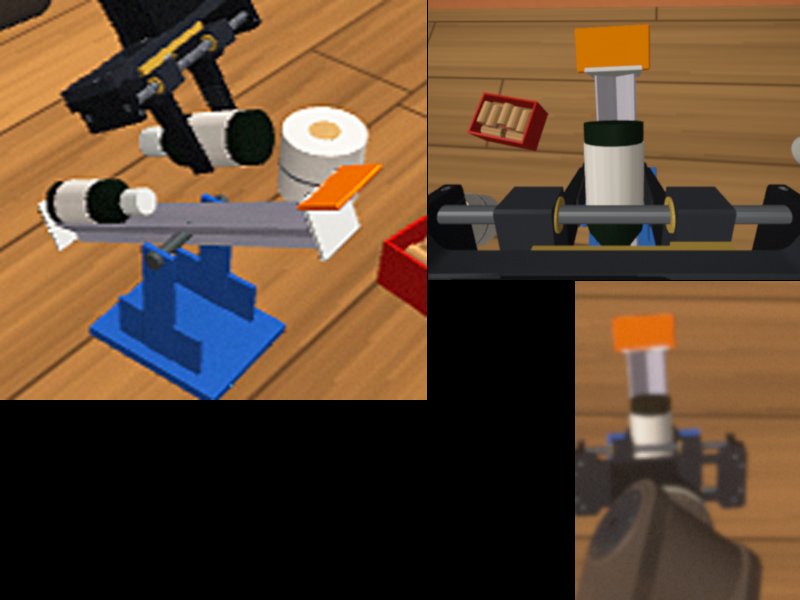

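The bottle hangs over the trough, about parallel to it; the wrist view shows the flange at (577–650, 27–70) and the bottle's base edge (584–643, 121). I'll check alignment and tilt by projection.

Run:
```python
from meas import *
w,s5=L('w6.png'),L('s5.png'); k=512/372
H=np.array([497,40,140.]);yw=.072
def tp(x,y,z,th,H=H):
    e=np.array([np.cos(yw),np.sin(yw),0]);n=np.array([-e[1],e[0],0]);c,s=np.cos(th),np.sin(th)
    return H+e*(x*c-z*s)+n*y+np.array([0,0,1])*(x*s+z*c)
pw=lambda p:np.round(np.array(proj(w,p))/k+[428,0],1); ps=lambda p:np.round((np.array(proj(s5,p))-[190,95])*4*400/600,1)
for th in(.44,.46,.48): print('flange',th,[(pw(tp(x,y,46,th)).tolist(),ps(tp(x,y,46,th)).tolist()) for x in(172,212) for y in(-35,35)])
for th in(.44,.48): print('first cap,base',ps(tp(-40,0,32.5,th)),ps(tp(-170,0,32.5,th)))
g=np.array([524.6,40.2,255.2])-1.5*np.array([.55,.1,-.83])
for f in(.4,.45,.5,.55,.6):
    a=np.array([np.cos(yw)*np.cos(f),np.sin(yw)*np.cos(f),np.sin(f)]); n=np.array([-np.sin(yw),np.cos(yw),0]);kk=np.cross(a,n)
    m=lambda P,l:np.array([P(g+a*l+23*(np.cos(t)*n+np.sin(t)*kk)) for t in np.linspace(0,6.28,60)])
    r=m(ps,50);q=m(pw,50);print(f,'scene base disc',r.min(0),r.max(0),'cap',ps(g-80*a),'wrist base',q.min(0),q.max(0))
```

```text
flange 0.44 [([648.0, 66.9], [298.4, 210.9]), ([576.2, 70.2], [343.6, 168.6]), ([647.7, 22.2], [340.5, 212.1]), ([573.8, 26.7], [385.0, 168.3])]
flange 0.46 [([648.3, 67.3], [296.2, 207.1]), ([575.4, 70.6], [341.5, 165.0]), ([648.1, 21.5], [337.9, 207.3]), ([572.7, 26.1], [382.7, 163.7])]
flange 0.48 [([648.7, 67.8], [294.0, 203.3]), ([574.6, 71.1], [339.4, 161.4]), ([648.5, 20.9], [335.3, 202.4]), ([571.6, 25.6], [380.2, 159.1])]
first cap,base [145.7 199.5] [ 60.1 197.6]
first cap,base [145.4 201. ] [ 61.9 203.2]
0.4 scene base disc [239.5 112.9] [274.3 169. ] cap [145.6 139.6] wrist base [581.8 120.4] [640.5 122.5]
0.45 scene base disc [238.1 110.2] [273.9 166.4] cap [147.  143.5] wrist base [581.1 119.4] [640.7 124.2]
0.5 scene base disc [236.5 107.6] [273.5 163.6] cap [148.6 147.4] wrist base [580.3 118.4] [640.8 126.3]
0.55 scene base disc [234.8 105. ] [273.  160.9] cap [150.4 151.2] wrist base [579.6 117.5] [641.  128.7]
0.6 scene base disc [233.  102.5] [272.4 158. ] cap [152.3 155.1] wrist base [578.9 116.7] [641.2 131.4]
```

Tilt matches (bottle ≈0.44, trough ≈0.45), and it is aligned laterally. Descending, slowly near the end.

```bash
python3 -m handwheel '[{"hand":0.02,"x":0.002,"y":0,"z":-0.02,"spin":0},{"hand":0.02,"x":0.002,"y":0,"z":-0.04,"spin":0},{"hand":0.02,"x":0.002,"y":0,"z":-0.05,"spin":0},{"hand":0.02,"x":0.002,"y":0,"z":-0.055,"spin":0},{"hand":0.02,"x":0.002,"y":0,"z":-0.058,"spin":0},{"hand":0.02,"x":0.002,"y":0,"z":-0.060,"spin":0},{"hand":0.02,"x":0.002,"y":0,"z":-0.060,"spin":0},{"hand":0.02,"x":0.002,"y":0,"z":-0.060,"spin":0}]'; python3 -m handwheel '[{"hand":0.02,"x":0,"y":0,"z":-0.001,"spin":0},{"hand":0.02,"x":0,"y":0,"z":-0.002,"spin":0},{"hand":0.02,"x":0,"y":0,"z":-0.003,"spin":0},{"hand":0.02,"x":0,"y":0,"z":-0.003,"spin":0}]'
```

```text
t: 13.82
eef_pos: [527.0, 39.1, 195.2]
tcp_rot: [-2.552, 0.077, -1.498]
ft_force: [0.8, 0.5, -2.6]
opening: 0.478
t: 14.15
eef_pos: [526.9, 40.1, 192.0]
tcp_rot: [-2.552, 0.077, -1.497]
ft_force: [-0.1, -0.1, -2.5]
opening: 0.477
```

```bash
python3 -m handwheel '[{"hand":0.02,"x":0,"y":0,"z":-0.001,"spin":0},{"hand":0.02,"x":0,"y":0,"z":-0.002,"spin":0},{"hand":0.02,"x":0,"y":0,"z":-0.002,"spin":0}]';python3 -m handwheel '[{"hand":0.02,"x":0,"y":0,"z":-0.001,"spin":0},{"hand":0.02,"x":0,"y":0,"z":-0.001,"spin":0},{"hand":0.02,"x":0,"y":0,"z":-0.001,"spin":0}]';python3 -m handwheel '[{"hand":0.02,"x":0,"y":0,"z":-0.001,"spin":0},{"hand":0.02,"x":0,"y":0,"z":-0.001,"spin":0},{"hand":0.02,"x":0,"y":0,"z":-0.001,"spin":0}]'
```

```text
t: 14.4
eef_pos: [526.9, 40.4, 190.0]
tcp_rot: [-2.552, 0.077, -1.496]
ft_force: [-0.7, 2.1, -0.1]
opening: 0.475
t: 14.65
eef_pos: [526.9, 40.5, 189.2]
tcp_rot: [-2.552, 0.078, -1.496]
ft_force: [-0.9, 4.2, 1.9]
opening: 0.476
t: 14.9
eef_pos: [527.0, 40.7, 188.4]
tcp_rot: [-2.551, 0.078, -1.495]
ft_force: [-1.5, 6.0, 4.2]
opening: 0.474
```

Contact at z≈190.5, but the force says only the −y face of the V is touched, so I'll shift towards +y.

```bash
python3 -m handwheel '[{"hand":0.02,"x":0,"y":0.001,"z":0,"spin":0},{"hand":0.02,"x":0,"y":0.002,"z":0,"spin":0},{"hand":0.02,"x":0,"y":0.002,"z":0,"spin":0}]';python3 -m handwheel '[{"hand":0.02,"x":0,"y":0.001,"z":-0.001,"spin":0},{"hand":0.02,"x":0,"y":0.001,"z":-0.001,"spin":0},{"hand":0.02,"x":0,"y":0.001,"z":-0.001,"spin":0}]'
```

```text
t: 15.15
eef_pos: [527.1, 41.4, 188.2]
tcp_rot: [-2.551, 0.075, -1.498]
ft_force: [-2.4, -4.0, 3.2]
opening: 0.472
t: 15.4
eef_pos: [527.7, 41.6, 187.8]
tcp_rot: [-2.55, 0.074, -1.499]
ft_force: [-1.9, -9.0, 7.0]
opening: 0.476
```

```bash
python3 -m handwheel '[{"hand":0.02,"x":0,"y":-0.0015,"z":0,"spin":0},{"hand":0.02,"x":0,"y":-0.0018,"z":0,"spin":0},{"hand":0.02,"x":0,"y":-0.0018,"z":0,"spin":0}]'
python3 - <<'E'
from h import *
print(state()['moment'].round(2));c=snap('scene','s7.png',(190,95,350,245),4);
E
```

```text
t: 15.65
eef_pos: [527.4, 41.1, 187.7]
tcp_rot: [-2.55, 0.077, -1.497]
ft_force: [-1.8, -0.2, 6.6]
opening: 0.474
[-0.09  0.11  0.25]
```

View pics/s7.png

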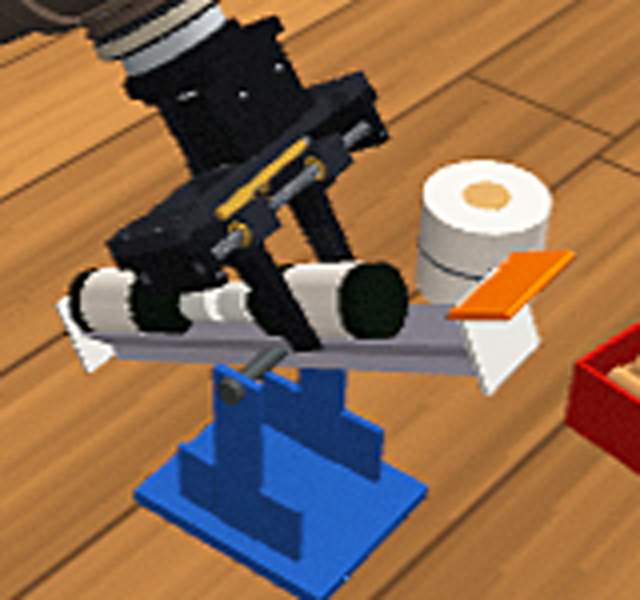

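Both bottles now lie in the V, caps adjacent near (225,300), with the trough unmoved (flange corner (447,317)). Easing off, releasing and retreating along the tool axis.

```bash
python3 -m handwheel '[{"hand":0.02,"x":0,"y":0,"z":0.001,"spin":0},{"hand":0.02,"x":0,"y":0,"z":0.001,"spin":0},{"hand":0.05,"x":0,"y":0,"z":0.001,"spin":0},{"hand":0.06,"x":0,"y":0,"z":0.001,"spin":0},{"hand":0.07,"x":0,"y":0,"z":0.001,"spin":0},{"hand":0.075,"x":0,"y":0,"z":0.001,"spin":0},{"hand":0.075,"x":0,"y":0,"z":0.001,"spin":0},{"hand":0.075,"x":0,"y":0,"z":0.001,"spin":0},{"hand":0.075,"x":0,"y":0,"z":0.001,"spin":0}]'; python3 -m handwheel '[{"hand":0.075,"x":-0.005,"y":-0.001,"z":0.008,"spin":0},{"hand":0.075,"x":-0.011,"y":-0.002,"z":0.017,"spin":0},{"hand":0.075,"x":-0.022,"y":-0.004,"z":0.034,"spin":0},{"hand":0.075,"x":-0.033,"y":-0.006,"z":0.05,"spin":0},{"hand":0.075,"x":-0.033,"y":-0.006,"z":0.08,"spin":0},{"hand":0.075,"x":-0.033,"y":-0.006,"z":0.12,"spin":0},{"hand":0.075,"x":-0.033,"y":-0.006,"z":0.16,"spin":0},{"hand":0.075,"x":-0.033,"y":-0.006,"z":0.18,"spin":0}]'
cat > fl.py <<'E'
from h import *
def flange():
    c=read_camera('scene'); hsv=cv2.cvtColor(c['img'],cv2.COLOR_RGB2HSV)
    m=cv2.inRange(hsv,(6,215,140),(15,255,255)); m[:, :150]=0; m[260:]=0
    n,l,s,ce=cv2.connectedComponentsWithStats(m[:, :420]); i=1+np.argmax(s[1:,4])
    best=min(((np.hypot(*(np.array(proj(c,tp(192,th)))-ce[i])),th) for th in np.linspace(-.75,.6,136)))
    return ce[i].round(1),s[i,4],best
def tp(x,th,z=46):
    e=np.array([np.cos(.072),np.sin(.072),0]); a=-th; return np.array([497,40,140.])+e*(x*np.cos(a)-z*np.sin(a)) +np.array([0,0,x*np.sin(a)+z*np.cos(a)])
E
python3 - <<'E'
from fl import *
for th in(-.45,): print(tp(192,th))
print(flange()); c=snap('scene','s8.png',(190,95,350,245),4)
a=cv2.imread('pics/s7.png');print(state()['joints'].round(2))
E
```

```text
t: 16.45
eef_pos: [527.0, 41.4, 188.1]
tcp_rot: [-2.552, 0.077, -1.497]
ft_force: [0.4, -0.3, -0.3]
opening: 0.783
t: 17.12
eef_pos: [494.2, 35.0, 373.1]
tcp_rot: [-2.547, 0.075, -1.497]
ft_force: [0.6, 0.4, -0.5]
opening: 0.79
[649.48134194  50.99766716 264.93394926]
(array([317. , 166.1]), np.int32(235), (np.float64(1.2128996488686954), np.float64(-0.45)))
[-0.16 -0.03  2.    0.34  0.63  1.14]
```

Trough still at −0.45 and the release was clean. Now I'll turn the tool half round (leaning outward), close the fingers and go above the flange.

```bash
python3 -m handwheel '[{"hand":0.06,"x":0.02,"y":0,"z":0,"spin":1.2},{"hand":0.04,"x":0.04,"y":0,"z":0,"spin":2.4},{"hand":0.02,"x":0.06,"y":0.005,"z":0,"spin":3.6},{"hand":0.0,"x":0.08,"y":0.01,"z":0,"spin":4.8},{"hand":0.0,"x":0.1,"y":0.016,"z":0,"spin":6},{"hand":0.0,"x":0.12,"y":0.016,"z":0,"spin":7.2},{"hand":0.0,"x":0.14,"y":0.016,"z":0,"spin":8.4},{"hand":0.0,"x":0.156,"y":0.016,"z":0,"spin":9.6},{"hand":0.0,"x":0.156,"y":0.016,"z":0,"spin":10.8},{"hand":0.0,"x":0.156,"y":0.016,"z":0,"spin":12},{"hand":0.0,"x":0.156,"y":0.016,"z":0,"spin":13.2},{"hand":0.0,"x":0.156,"y":0.016,"z":0,"spin":14.4},{"hand":0.0,"x":0.156,"y":0.016,"z":0,"spin":15.6},{"hand":0.0,"x":0.156,"y":0.016,"z":0,"spin":16.8},{"hand":0.0,"x":0.156,"y":0.016,"z":0,"spin":17.3},{"hand":0.0,"x":0.156,"y":0.016,"z":0,"spin":17.3}]'
python3 -m handwheel '[{"hand":0.0,"x":0,"y":0,"z":0,"spin":1.2},{"hand":0.0,"x":0,"y":0,"z":0,"spin":2.4},{"hand":0.0,"x":0,"y":0,"z":0,"spin":3.6},{"hand":0.0,"x":0,"y":0,"z":0,"spin":4.8},{"hand":0.0,"x":0,"y":0,"z":0,"spin":6},{"hand":0.0,"x":0,"y":0,"z":0,"spin":7.2},{"hand":0.0,"x":0,"y":0,"z":0,"spin":8.4},{"hand":0.0,"x":0,"y":0,"z":0,"spin":9.6},{"hand":0.0,"x":0,"y":0,"z":0,"spin":10.8},{"hand":0.0,"x":0,"y":0,"z":0,"spin":12},{"hand":0.0,"x":0,"y":0,"z":0,"spin":13.2},{"hand":0.0,"x":0,"y":0,"z":0,"spin":14.4},{"hand":0.0,"x":0,"y":0,"z":0,"spin":15.6},{"hand":0.0,"x":0,"y":0,"z":0,"spin":16.8},{"hand":0.0,"x":0,"y":0,"z":0,"spin":17.3},{"hand":0.0,"x":0,"y":0,"z":-0.03,"spin":17.3},{"hand":0.0,"x":0,"y":0,"z":-0.053,"spin":17.3},{"hand":0.0,"x":0,"y":0,"z":-0.053,"spin":17.3}]'
python3 -c "
from fl import *
print(state()['joints'].round(2),flange())"
```

```text
t: 18.55
eef_pos: [650.5, 51.5, 365.9]
tcp_rot: [-2.551, 0.08, 0.015]
ft_force: [0.6, -0.2, 0.2]
opening: 0.004
t: 20.05
eef_pos: [648.9, 51.7, 309.9]
tcp_rot: [-2.545, 0.077, 1.523]
ft_force: [1.4, -0.5, -0.3]
opening: 0.001
[-0.01  0.74  0.99 -0.04  2.01 -1.51] (array([315.7, 167. ]), np.int32(206), (np.float64(2.723698019548619), np.float64(-0.44)))
```

```bash
python3 -m handwheel '[{"hand":0.0,"x":0.001,"y":0,"z":-0.01,"spin":0},{"hand":0.0,"x":0.002,"y":0,"z":-0.018,"spin":0},{"hand":0.0,"x":0.003,"y":0,"z":-0.023,"spin":0},{"hand":0.0,"x":0.004,"y":0,"z":-0.028,"spin":0},{"hand":0.0,"x":0.005,"y":0,"z":-0.032,"spin":0},{"hand":0.0,"x":0.006,"y":0,"z":-0.036,"spin":0}]'; python3 -m handwheel '[{"hand":0.0,"x":0.003,"y":0,"z":-0.005,"spin":0},{"hand":0.0,"x":0.006,"y":0,"z":-0.01,"spin":0},{"hand":0.0,"x":0.009,"y":0,"z":-0.015,"spin":0},{"hand":0.0,"x":0.011,"y":0,"z":-0.02,"spin":0},{"hand":0.0,"x":0.014,"y":0,"z":-0.025,"spin":0},{"hand":0.0,"x":0.016,"y":0,"z":-0.03,"spin":0}]'
python3 -c "
from fl import *
print(flange())"
```

```text
t: 20.6
eef_pos: [656.2, 51.3, 279.5]
tcp_rot: [-2.553, 0.077, 1.523]
ft_force: [1.2, 0.1, 4.8]
opening: 0.005
t: 21.1
eef_pos: [672.3, 51.4, 248.4]
tcp_rot: [-2.552, 0.077, 1.523]
ft_force: [1.8, 1.0, 3.6]
opening: 0.004
(array([318.8, 186.9]), np.int32(88), (np.float64(7.576153459754449), np.float64(-0.19999999999999996)))
```

```bash
python3 -m handwheel '[{"hand":0.0,"x":0.002,"y":0,"z":-0.005,"spin":0},{"hand":0.0,"x":0.004,"y":0,"z":-0.01,"spin":0},{"hand":0.0,"x":0.006,"y":0,"z":-0.015,"spin":0},{"hand":0.0,"x":0.008,"y":0.001,"z":-0.02,"spin":0},{"hand":0.0,"x":0.01,"y":0.001,"z":-0.025,"spin":0},{"hand":0.0,"x":0.012,"y":0.001,"z":-0.03,"spin":0},{"hand":0.0,"x":0.013,"y":0.001,"z":-0.035,"spin":0},{"hand":0.0,"x":0.014,"y":0.001,"z":-0.04,"spin":0},{"hand":0.0,"x":0.015,"y":0.001,"z":-0.045,"spin":0},{"hand":0.0,"x":0.016,"y":0.001,"z":-0.05,"spin":0},{"hand":0.0,"x":0.017,"y":0.001,"z":-0.055,"spin":0},{"hand":0.0,"x":0.018,"y":0.001,"z":-0.06,"spin":0},{"hand":0.0,"x":0.019,"y":0.001,"z":-0.065,"spin":0},{"hand":0.0,"x":0.02,"y":0.001,"z":-0.07,"spin":0},{"hand":0.0,"x":0.02,"y":0.001,"z":-0.075,"spin":0},{"hand":0.0,"x":0.02,"y":0.001,"z":-0.08,"spin":0},{"hand":0.0,"x":0.02,"y":0.001,"z":-0.084,"spin":0}]'
python3 -c "
from fl import *
print(flange())"
```

```text
t: 22.57
eef_pos: [692.0, 52.3, 164.4]
tcp_rot: [-2.552, 0.077, 1.523]
ft_force: [1.7, 0.3, 2.4]
opening: 0.005
(array([320.9, 222.5]), np.int32(19), (np.float64(5.058575626720342), np.float64(0.40000000000000013)))
```

```bash
python3 -m handwheel '[{"hand":0.0,"x":0,"y":0,"z":-0.004,"spin":0},{"hand":0.0,"x":0,"y":0,"z":-0.008,"spin":0},{"hand":0.0,"x":0,"y":0,"z":-0.012,"spin":0},{"hand":0.0,"x":0,"y":0,"z":-0.016,"spin":0},{"hand":0.0,"x":0,"y":0,"z":-0.02,"spin":0},{"hand":0.0,"x":0,"y":0,"z":-0.024,"spin":0},{"hand":0.0,"x":-0.001,"y":0,"z":-0.028,"spin":0},{"hand":0.0,"x":-0.001,"y":0,"z":-0.032,"spin":0}]'
python3 -m handwheel '[{"hand":0.0,"x":-0.001,"y":0,"z":-0.004,"spin":0},{"hand":0.0,"x":-0.001,"y":0,"z":-0.008,"spin":0},{"hand":0.0,"x":-0.002,"y":0,"z":-0.012,"spin":0},{"hand":0.0,"x":-0.003,"y":0,"z":-0.016,"spin":0},{"hand":0.0,"x":-0.004,"y":0,"z":-0.02,"spin":0},{"hand":0.0,"x":-0.005,"y":0,"z":-0.024,"spin":0}]'
python3 -c "
from fl import *
print(flange())"
```

```text
t: 23.28
eef_pos: [690.9, 52.3, 132.7]
tcp_rot: [-2.552, 0.077, 1.523]
ft_force: [-1.2, -0.6, 2.5]
opening: 0.001
t: 23.78
eef_pos: [686.3, 52.4, 108.4]
tcp_rot: [-2.553, 0.077, 1.523]
ft_force: [4.5, 0.5, -1.3]
opening: 0.004
(array([315.9, 238.2]), np.int32(22), (np.float64(6.429762023494873), np.float64(0.6)))
```

Contact force is gone (the trough went on by itself). Retreating and taking the last look.

```bash
python3 -m handwheel '[{"hand":0.0,"x":0.006,"y":0,"z":0.008,"spin":0},{"hand":0.0,"x":0.016,"y":0,"z":0.025,"spin":0},{"hand":0.0,"x":0.033,"y":0,"z":0.05,"spin":0},{"hand":0.0,"x":0.04,"y":0,"z":0.09,"spin":0},{"hand":0.0,"x":0.04,"y":0,"z":0.13,"spin":0},{"hand":0.0,"x":0.04,"y":0,"z":0.17,"spin":0},{"hand":0.0,"x":0.04,"y":0,"z":0.21,"spin":0},{"hand":0.0,"x":0.04,"y":0,"z":0.25,"spin":0},{"hand":0.0,"x":0.04,"y":0,"z":0.25,"spin":0},{"hand":0.0,"x":0.04,"y":0,"z":0.25,"spin":0},{"hand":0.0,"x":0.04,"y":0,"z":0.25,"spin":0},{"hand":0.0,"x":0.04,"y":0,"z":0.25,"spin":0}]'
python3 - <<'E'
from fl import *
print(flange())
snap('scene','e1.png',(190,100,400,257),1);snap('scene','e2.png');snap('top','e3.png')
a=cv2.imread('pics/e1.png');o=np.zeros((600,800,3),np.uint8)
o[:374,:500]=cv2.resize(a,(500,374),interpolation=cv2.INTER_CUBIC);o[376:600,:299]=cv2.resize(cv2.imread('pics/e2.png'),(299,224))
o[376:600,500:799]=cv2.resize(cv2.imread('pics/e3.png'),(299,224));o[:374,501:800]=cv2.resize(cv2.imread('pics/e3.png')[100:290,190:342],(299,374));cv2.imwrite('pics/m2.png',o)
E
```

```text
t: 24.83
eef_pos: [725.8, 52.3, 357.2]
tcp_rot: [-2.549, 0.077, 1.523]
ft_force: [-0.5, 0.1, -0.4]
opening: 0.009
(array([308.3, 243.9]), np.int32(27), (np.float64(15.7240156061457), np.float64(0.6)))
```

View pics/m2.png

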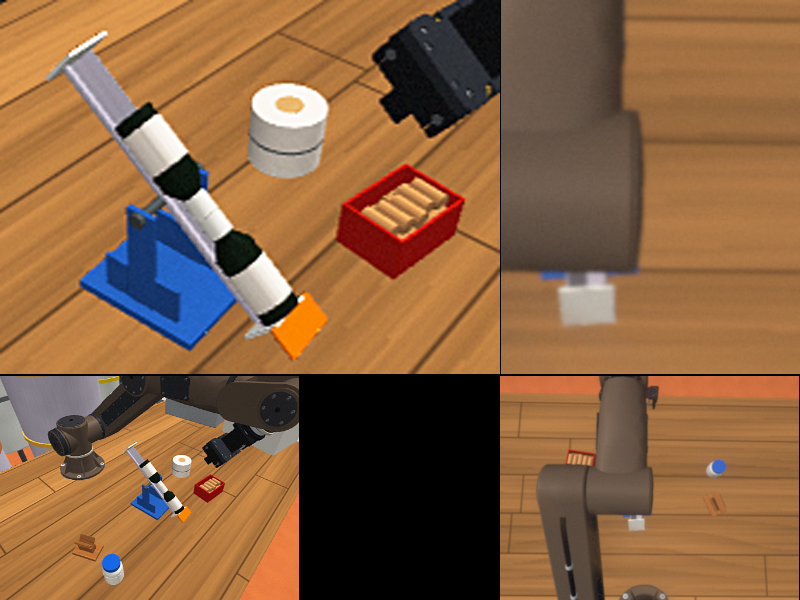

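The trough now slopes to the far end. Both bottles have slid down cap to cap, with the lower base against the far plate at (290,305). The roll, jar and tub are in place, and the arm is clear.

```bash
python3 -c "
from cell import job_done,state
print(state()['ft_force'].round(1)); print(job_done())"
```

```text
[ 0.3  0.8 -0. ]
the job is handed in; nothing more can be done
None
```

The job is done and handed in at about 25 s of the 64 s allowed. I laid the bottle in the trough uphill of the first, base uphill. I then pushed the orange edge down until the trough tipped and carried on by itself.

- **Placing:** I pivoted the bottle on the cradle's edge to about the trough's slope (0.44 against 0.45 rad). I then lowered it until the force readings showed both faces of the V carrying it, and only then let go. The trough still read −0.45 rad after release.
- **Tipping:** The push took about 5 N.
- **Final picture:** The trough slopes to the far end. Both bottles lie cap to cap, the lower one against the far end plate. The roll, jar and tub look to be where they were, and the arm is clear with wrist force near zero.

**What did not go as planned:**
- An early half turn ran into the last joint's limit and left the tool leaning about 34°. I did the rest of the job with that lean and checked reach with a kinematic model fitted to the arm.
- On first touching down, the bottle met only one face of the V. I shifted it 1–2 mm sideways to seat it.
- My colour check of the orange edge was no longer reliable once the trough had tipped. I judged the final tilt from the picture and did not measure it.

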